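# Set out the mending tray and turn it, bead in its dish, to the green marker

### The arm

A 6-joint arm with a two-finger parallel gripper is mounted at the origin on a cart in front of the work surface, level with it; the furniture and walls round the work are solid. World frame = base frame: x ahead of the robot, y to its left, z up, the work surface at z = 0. Lengths are in m, angles in degrees, forces in N, time in s.
With the tool pointing down it reaches from about 0.25 to 0.725 m from the base axis. Payload 9.7 kg.
Tool frame: the origin (TCP) lies on the centre line of the jaws, within the pads' length; the fingertips stand tip_reach ahead of it and the grasp point (between the pads) lies 2 mm behind it (tip_reach is the distance from the TCP to the fingertips, in m); z points along the fingers, y is the direction in which the jaws open and shut (so a half turn about z gives the same grasp; the last joint's range is limited). The gripper opens to 85 mm and grips with 20 to 120 N. Pads are 22 mm wide; open, the fingers measure 114 mm over their backs; the gripper's body (76 mm by 85 mm) begins 54 mm behind the grasp point. The pads swing forward as they close: fully open they stand 13 mm farther back than shut.
Start: joints at [73.969, 4.979, 10.078, 95.1, 0, 90], TCP at [0.152, 0.529, 0.248] pointing down, gripper open.
Joint ranges: [-179.16, 179.16], [-48.56, 103.87], [-65.8, 70.77], [-126.05, 130.52], [-82.76, 87.17], [-180, 180]. Speed limits (degrees/s): [127.2, 127.2, 147.25, 180, 180, 180].

### API

Orientations are given as [roll, pitch, yaw] about the fixed x, y, z axes, in that order (R = Rz(yaw) Ry(pitch) Rx(roll)).
In Python, from workcell import get_obs, camera, calibration, job_done, tip_reach gives the robot as it stands.
- The arm moves only by the tool apply_moves, never from a script. Its argument "rows" is a list of rows, each a list of 7 numbers: the shift along the world's x, y, z in mm, then the turn, a rotation vector about the world's x, y, z in degrees, then the closure, from 0 (fully open) to 1 (shut). A call has 1 to 20 rows; each row shifts and turns the commanded pose from where the row before left it; what a row does not reach is not made up. A row lasts 1/8 s, in which the tool goes at most 62.5 mm and 10.7 degrees, less where a joint would pass 70% of its speed; a pose out of reach is approached as far as the arm can. A call with a gripper value outside its range is refused whole. The fingers move at their own pace and stop on an object; "grip_force" is the grip in N (left out, the last holds). Time passes only in rows, so rows that do not move let the fingers close. It gives the time, the measured TCP pose, the force and the opening at its end, in the units of the state.
- get_obs(): the state, without advancing time (a new reading comes with each control period).
- camera(name): name is "side" or "top" or "wrist"; returns the picture (480x640x3 uint8, red, green, blue); there is no depth.
- calibration(name): a dict with "intrinsics" (3x3 intrinsics, pixels), "dist" ([k1, k2, p1, p2, k3] as OpenCV has them; the pictures are not rectified), "T" (4x4, takes a point from camera to world coordinates); the wrist camera has in their place "mount" (4x4, takes a point from camera to tool coordinates, whose origin is the TCP and whose axes are the flange's). Camera axes: x right, y down, z forward; pixel columns grow to the right and rows downward; lengths in m; the calibration is good to about 2 mm. A picture is of the moment at which its call begins: read the wrist's pose just before it. calibration takes no time and is no camera call.
- job_done(): hands the job in, once; it reports no verdict.
The state is a dict: "time": time; "q": joint angles; "qd": joint speeds; "joint_efforts": joint torques, N m; "ee_pos": TCP position; "tcp_rot": TCP orientation; "wrist_force": force on the tool from outside, world axes, zero at the start; "torque": the same for the moment, N m; "opening": finger opening in m.
Only numpy, scipy, OpenCV 4.12 (cv2) and the standard library are available. Lean on these libraries where they do the work, as an engineer would, in place of code of your own. Each camera call takes 0.05 s, during which the arm holds its last target.

### The job

Set out the mending tray: stand the red spool in its pocket marked with one dot first, and only then the blue spool in the pocket marked with two dots, leaving the white spool, lint brush and pen where they are. Then lift the tray by its upright handle straight up off the mat, and in the air, keeping it level so that the bead stays in the middle of its dish and never rolls out to the rim, turn it a quarter turn so that the dish comes above the green marker (not the yellow one) and the tray's length lies over the line from marker to marker. Finish holding it there, still and level, about a hand's breadth above the mat: do not set it down or let go.

Things in the scene. Friction and masses are not known exactly. Their poses are not given: they have to be found in the camera images.
- tray: loose wooden tray, about 0.4 kg, 230 mm along its x, 120 mm along its y, base plate 6 mm thick; origin at the centre of its underside, z up. From -x to +x: a block with two round spool pockets (centred x = -80 mm, top 18 mm above the underside), the handle in the middle, the white dish (centred x = +70 mm, 92 mm across, rim 24 mm above the underside). At the start it lies on the mat with its x roughly along the mat's x. With both spools in, it balances at the handle
- handle (a point): point to grip on the tray's handle, 70 mm above the tray's underside, on the middle of the tray. The handle is an upright wooden fin, 44 mm long along the tray's x, 14 mm thick along the tray's y, its top 86 mm above the underside; axes as the tray's
- pocket_one (a point): centre of the floor of the one-dot pocket (tray x = -80, y = +30 mm, 6 mm above the underside): a round hole 36 mm across, 12 mm deep; one black dot lies beside it toward the handle
- pocket_two (a point): the same for the two-dot pocket (tray x = -80, y = -30 mm); two black dots beside it
- dish (a point): where the bead's centre rests in the middle of the dish (tray x = +70, y = 0, 18.7 mm above the underside). The white dish slopes up 12 degrees from its middle to a raised rim of 42 mm inner radius, so the bead stays only while the tray is nearly level and moves smoothly
- bead_center (a point): centre of the loose orange bead, 22 mm diameter, 12 g, lying in the dish; it rolls
- spool_red: wooden thread spool, red thread, standing upright, 30 mm diameter, 42 mm high, 18 g; origin at the centre of its underside; z up. Goes in the one-dot pocket, first
- spool_blue: wooden thread spool, blue thread, standing upright, 30 mm diameter, 42 mm high, 18 g; origin at the centre of its underside; z up. Goes in the two-dot pocket, second
- spool_white: wooden thread spool, white thread, standing upright, 30 mm diameter, 42 mm high, 18 g; origin at the centre of its underside; z up. A bystander: leave it alone
- mat: round cork mat, 240 mm diameter, 4 mm thick, fixed on the table under the tray; origin at the centre of its underside; the markers lie at its +y and -y sides
- mark_green: flat green disc, 22 mm diameter, 2 mm thick, fixed on the mat 82 mm from its centre; origin at the centre of its underside. It may lie at the mat's +y or -y side, beside the tray: the dish must end above it
- mark_yellow: flat yellow disc, 22 mm diameter, 2 mm thick, fixed on the mat 82 mm from its centre; origin at the centre of its underside. It lies opposite the green one
- lint_brush: purple lint brush, 30 x 85 x 23 mm, a bystander; origin at the centre of its underside
- pen: green pen, 12 x 145 x 9 mm, lying near the table edge, a bystander; origin at the centre of its underside
Things that resemble listed ones, but are neither listed nor needed, are in the scene too. Leave any pink or purple look-alike of the spool_blue alone.

How it is judged (in metres and radians):
On the way, in this order (a step that is already met when the one before it is completed fails the run):
1. the red spool stands in the one-dot pocket, let go, tray on the mat (distance between spool_red and pocket_one below 0.008 m and angle between the z axis of spool_red and the z axis of tray, either way round below 0.15 rad and contact force between the fingers and spool_red below 0.2 N and height (world z) of tray below 0.02 m), for 0.2 s.
2. then the blue spool stands in the two-dot pocket too, let go (distance between spool_red and pocket_one below 0.008 m and angle between the z axis of each of spool_red, spool_blue and the z axis of tray, either way round below 0.15 rad and distance between spool_blue and pocket_two below 0.008 m and contact force between the fingers and spool_blue below 0.2 N and height (world z) of tray below 0.02 m), for 0.2 s.
3. the tray is lifted level off the mat before it is turned, bead in the middle of the dish (height (world z) of tray above 0.04 m and angle between tray's own z axis and vertical below 0.12 rad and angle between the x axis of tray and the x axis of mat, either way round below 0.35 rad and horizontal distance between tray and mat below 0.06 m and distance between bead_center and dish below 0.015 m), for 0.2 s.
At the end, for the whole second after the job is handed in: the gripper still holds the tray, 50 to 180 mm above the table, at rest, within 5 degrees of level, its length within 8 degrees of the line through both markers and its dish within 35 mm of above the green marker; the bead within 8 mm of the dish's middle; both spools standing in their pockets (distance between spool_red and pocket_one below 0.008 m and angle between the z axis of each of spool_red, spool_blue and the z axis of tray, either way round below 0.15 rad and distance between spool_blue and pocket_two below 0.008 m and distance between bead_center and dish below 0.008 m and horizontal distance between dish and mark_green below 0.035 m and angle between the x axis of tray and the y axis of mat, either way round below 0.14 rad and angle between tray's own z axis and vertical below 0.09 rad and height (world z) of tray between 0.05 and 0.18 m and linear speed of tray below 0.03 m/s and angular speed of tray below 0.15 rad/s and contact force between the fingers and tray above 1 N and contact force between tray and mat below 0.1 N); the arm keeps its last pose, push and grip.
It fails at once if the bead rolls out to the dish's rim (distance between bead_center and dish above 0.025 m).
It fails at once if the tray is tipped more than 12 degrees (angle between tray's own z axis and vertical above 0.21 rad).
It fails at once if the tray is turned while it lies on the mat (height (world z) of tray below 0.015 m and angle between the x axis of tray and the x axis of mat, either way round above 0.5 rad).
It fails at once if the white spool, the brush or the pen are disturbed (distance of any of spool_white, lint_brush, pen from where it was at the start of the episode above 0.02 m).
It also fails if it takes over 72 s, if anything falls off the work surface, if the arm or the gripper's body presses on something with over 40 N, if the wrist force passes 120 N, or if a joint passes its speed limit or range.

## Working session

There is one attempt and no reset: what is moved stays moved. The work goes in short steps, Python scripts to look and compute and a tool call to move; the robot and the scene stay as the last step left them, time stands still between calls to the robot, and variables do not carry over. Pictures are saved under pics/ and viewed, and the job is handed in when it is done.

Besides the shell and the picture viewer there is one more tool, called after "Call:" as name([rows], argument=value, ...), one row to a line, values as JSON. apply_moves: Moves the arm, as the interface text tells. Its arguments: {"type":"object","properties":{"rows":{"type":"array","items":{"type":"array","items":{"type":"number"}}},"grip_force":{"type":"number"}},"required":["rows"]}

```bash
mkdir -p pics; ls; python3 - <<'E'
from workcell import *
import cv2,numpy as np
print(get_obs(),tip_reach)
for n in ("side","top","wrist"):
    c=calibration(n);print(n,c)
    cv2.imwrite(f"pics/{n}0.png",camera(n)[:,:,::-1])
E
```

```text
pics
{'time': 0.0, 'q': array([ 7.39689687e+01,  5.01104201e+00,  1.00337576e+01,  9.50979531e+01,
       -1.01812022e-03,  9.00008182e+01]), 'qd': array([-0.14610358, -0.05492685,  0.06716261,  0.04195973,  0.03784726,
       -0.01128912]), 'joint_efforts': array([-7.84336316e-04, -5.20379233e+01,  4.64814019e+01,  1.56145217e-02,
       -4.10439554e-05,  1.09933033e-06]), 'ee_pos': array([0.15183638, 0.52841882, 0.24757736]), 'tcp_rot': array([-1.79924762e+02,  1.01919377e-03,  1.63968152e+02]), 'wrist_force': array([-0.31144337,  0.05988935,  0.06078873]), 'torque': array([-0.02153808,  0.04945555, -0.00813758]), 'opening': 0.08547663249369392} 0.017
side {'intrinsics': array([[508.30574373,   0.        , 318.80689748],
       [  0.        , 508.30574373, 245.69232532],
       [  0.        ,   0.        ,   1.        ]]), 'dist': array([-0.09427941,  0.        ,  0.        ,  0.        ,  0.        ]), 'T': array([[ 0.83396899, -0.35513885,  0.42234124,  0.16216129],
       [-0.55137122, -0.50574195,  0.6634869 , -0.38420716],
       [-0.02203429, -0.7861943 , -0.61758644,  0.6331
[... 485 characters left out ...]
, -0.98662364,  0.93099413],
       [ 0.        ,  0.        ,  0.        ,  1.        ]])}
wrist {'intrinsics': array([[350.91767644,   0.        , 312.61152985],
       [  0.        , 350.91767644, 235.06886182],
       [  0.        ,   0.        ,   1.        ]]), 'dist': array([-0.06579723,  0.        ,  0.        ,  0.        ,  0.        ]), 'mount': array([[ 6.64910692e-04, -9.44486215e-01, -3.28550372e-01,
         8.43406587e-02],
       [ 9.99999510e-01,  3.87199835e-04,  9.10683673e-04,
        -6.34905771e-04],
       [-7.32913526e-04, -3.28550817e-01,  9.44486010e-01,
        -1.26151703e-01],
       [ 0.00000000e+00,  0.00000000e+00,  0.00000000e+00,
         1.00000000e+00]])}
```

View pics/top0.png

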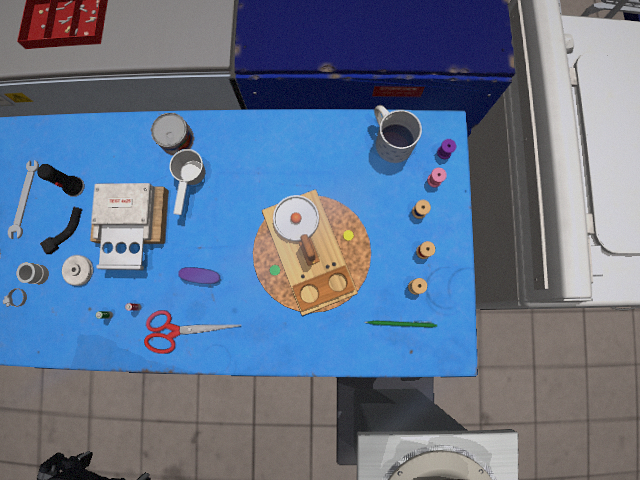

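View pics/side0.png

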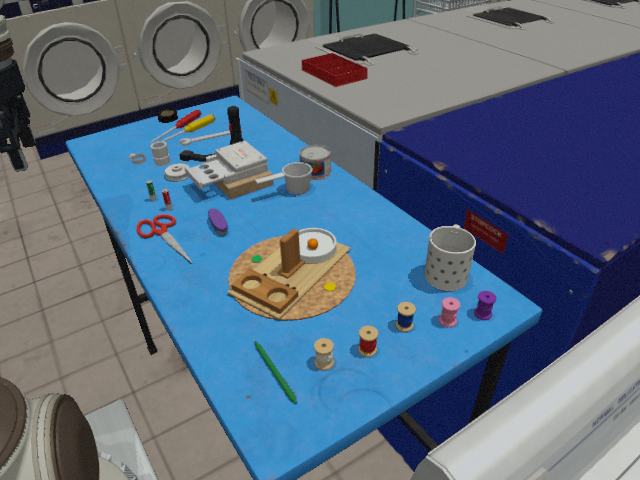

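View pics/wrist0.png

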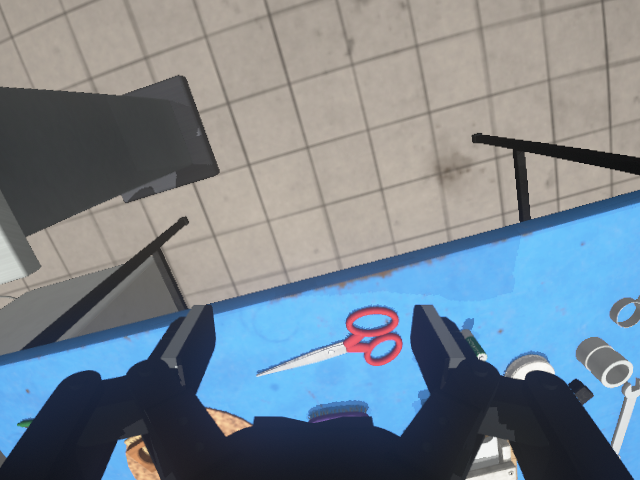

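```bash
cat > h.py <<'E'
import numpy as np,cv2
from workcell import *
from scipy.spatial.transform import Rotation as Ro
def pose():
    o=get_obs();T=np.eye(4);T[:3,:3]=Ro.from_euler('xyz',o['tcp_rot'],degrees=True).as_matrix();T[:3,3]=o['ee_pos'];return T
def cam(n,T=None):
    c=calibration(n)
    return c['intrinsics'],c['dist'],(c['T'] if n!='wrist' else (pose() if T is None else T)@c['mount'])
def ray(C,uv):
    K,d,T=C
    p=cv2.undistortPoints(np.array(uv,float).reshape(-1,1,2),K,d).reshape(-1,2)
    return T[:3,3],np.c_[p,np.ones(len(p))]@T[:3,:3].T
def onz(C,uv,z):
    o,D=ray(C,uv);return o+D*((z-o[2])/D[:,2:3])
def proj(C,P):
    K,d,T=C;Ti=np.linalg.inv(T)
    r,_=cv2.Rodrigues(Ti[:3,:3]);return cv2.projectPoints(np.array(P,float).reshape(-1,1,3),r,Ti[:3,3],K,d)[0].reshape(-1,2)
def blobs(m,amin=15):
    n,l,s,c=cv2.connectedComponentsWithStats(m.astype(np.uint8))
    return [(c[i].round(1).tolist(),int(s[i,4]),s[i,:4].tolist()) for i in range(1,n) if s[i,4]>=amin]
def hsv(im): return cv2.cvtColor(im,cv2.COLOR_RGB2HSV)
def crop(src,x,y,w,h,k,dst):
    im=cv2.imread(src)[y:y+h,x:x+w];cv2.imwrite(dst,cv2.resize(im,None,fx=k,fy=k,interpolation=cv2.INTER_CUBIC))
E
python3 - <<'E'
from h import *
crop('pics/top0.png',240,170,240,170,3.3,'pics/t1.png')
crop('pics/side0.png',220,220,290,170,2.7,'pics/s1.png')
E
```

```text
(no output)
```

View pics/t1.png

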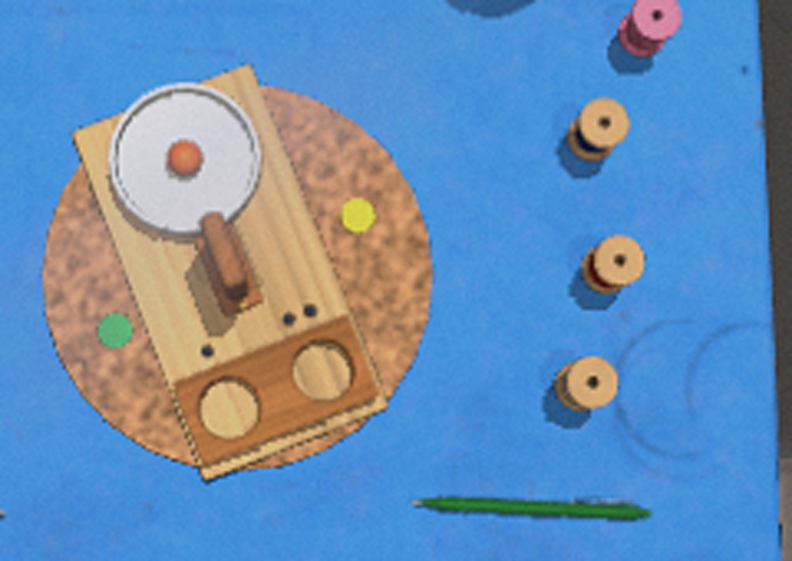

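View pics/s1.png

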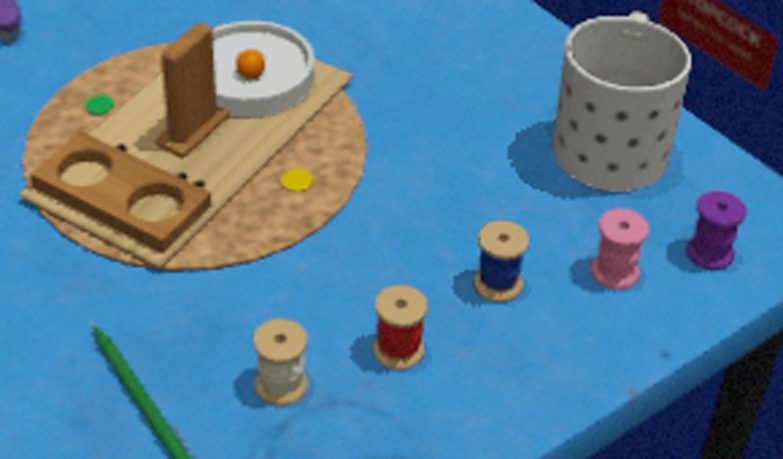

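```bash
python3 - <<'E'
from h import *
C=cam('top');im=cv2.imread('pics/top0.png')[:,:,::-1].copy();H=hsv(im)
g=lambda lo,hi:cv2.inRange(H,lo,hi)
for n,m,z in(("green",g((60,90,80),(80,255,255)),.006),("yel",g((25,150,150),(32,255,255)),.006),("orange",g((3,150,120),(12,255,255)),.023)):
    for b in blobs(m,20): print(n,b,onz(C,[b[0]],z)[0].round(4))
# tops
def up(x,y): return (x+.5)/3.3+240-.5,(y+.5)/3.3+170-.5
for n,p,z in(("white",(590,382),.042),("red",(618,261),.042),("blue",(603,123),.042),("p1",(228,408),.022),("p2",(323,372),.022),("dish",(185,160),.028),("green",(115,330),.006),("yel",(358,215),.006)):
    print(n,onz(C,[up(*p)],z)[0].round(4))
# hough circles on upsampled wooden mask
# spools: wood mask + thread; fit top circle
w=g((8,60,120),(22,200,255))
for b in blobs(w,40): print('wood',b,onz(C,[b[0]],.042)[0].round(4))
S=cam('side');im=cv2.imread('pics/side0.png')[:,:,::-1].copy()
def us(x,y): return (x+.5)/2.7+220-.5,(y+.5)/2.7+220-.5
for n,p,z in(("white",(281,340),.042),("red",(401,306),.042),("blue",(503,239),.042),("p1",(85,168),.022),("p2",(156,201),.022),("green",(100,105),.006),("yel",(297,181),.006)):
    print('side',n,onz(S,[us(*p)],z)[0].round(4))
E
```

```text
green ([274.4, 269.8], 79, [270, 265, 10, 10]) [0.4686 0.3266 0.006 ]
green ([402.2, 323.5], 222, [368, 321, 67, 6]) [0.3637 0.0719 0.006 ]
yel ([347.9, 234.7], 82, [343, 230, 11, 10]) [0.5409 0.1791 0.006 ]
white [0.4369 0.0453 0.042 ]
red [0.508 0.027 0.042]
blue [0.5913 0.0335 0.042 ]
p1 [0.4216 0.2565 0.022 ]
p2 [0.4433 0.2003 0.022 ]
dish [0.5701 0.284  0.028 ]
green [0.4689 0.3264 0.006 ]
yel [0.5407 0.1786 0.006 ]
wood ([157.1, 214.1], 480, [150, 187, 14, 55]) [0.5746 0.5615 0.042 ]
wood ([313.8, 258.9], 8828, [253, 190, 118, 125]) [0.487  0.2468 0.042 ]
wood ([422.5, 207.1], 165, [415, 200, 16, 16]) [0.5909 0.0333 0.042 ]
wood ([92.2, 233.8], 40, [91, 224, 6, 17]) [0.5339 0.6954 0.042 ]
wood ([427.1, 248.7], 174, [419, 242, 16, 16]) [0.5081 0.0267 0.042 ]
wood ([418.5, 285.4], 193, [409, 278, 18, 16]) [0.4369 0.0452 0.042 ]
side white [0.4378 0.0428 0.042 ]
side red [0.5085 0.0248 0.042 ]
side blue [0.5918 0.0322 0.042 ]
side p1 [0.4225 0.2544 0.022 ]
side p2 [0.4457 0.1998 0.022 ]
side green [0.4697 0.3252 0.006 ]
side yel [0.5408 0.1779 0.006 ]
```

The scene is clear. In top0, the row at right is wooden spools at (418,286), (427,249) and (422,208), plus pink at (438,177) and purple at (447,149). The side view shows the threads: white (324,353), red (368,341) and navy blue (405,317). So red is at about (0.508, 0.026) and blue at about (0.591, 0.033). The pink and purple ones are look-alikes. The one-dot pocket is on the green marker's side.

Call:
apply_moves([
  [30,-42,-8,0,0,-4.4,0.35],
  [30,-42,-8,0,0,-4.4,0.35],
  [30,-42,-8,0,0,-4.4,0.35],
  [30,-42,-8,0,0,-4.4,0.35],
  [30,-42,-8,0,0,-4.4,0.35],
  [30,-42,-8,0,0,-4.4,0.35],
  [30,-42,-8,0,0,-4.4,0.35],
  [30,-42,-8,0,0,-4.4,0.35],
  [30,-42,-8,0,0,-4.4,0.35],
  [30,-42,-8,0,0,-4.4,0.35],
  [30,-42,-8,0,0,-4.4,0.35],
  [26,-40,-10,0,0,-4,0.35],
  [0,0,0,0,0,0,0.35],
  [0,0,0,0,0,0,0.35],
])

```text
time: 1.9
ee_pos: [0.5075, 0.0267, 0.1501]
tcp_rot: [-180.0, -0.0, 111.6]
wrist_force: [0.1, 0.7, 0.3]
opening: 0.0557
```

```bash
python3 - <<'E'
from h import *
o=get_obs();print(o['q'].round(1),o['ee_pos'],o['tcp_rot'],o['opening'])
cv2.imwrite('pics/w1.png',camera('wrist')[:,:,::-1])
C=cam('wrist')
for P in ([.508,.026,.042],[.591,.033,.042],[.437,.045,.042]):print(proj(C,P).round(1))
E
```

```text
[ 3.  -1.5 -7.4 84.1  0.  71.4] [0.50754663 0.02673027 0.15011521] [-1.79960213e+02 -2.83510517e-02  1.11569524e+02] 0.05567509980202269
[[312.4 240.3]]
[[420.3 270.9]]
[[225.  179.1]]
```

View pics/w1.png

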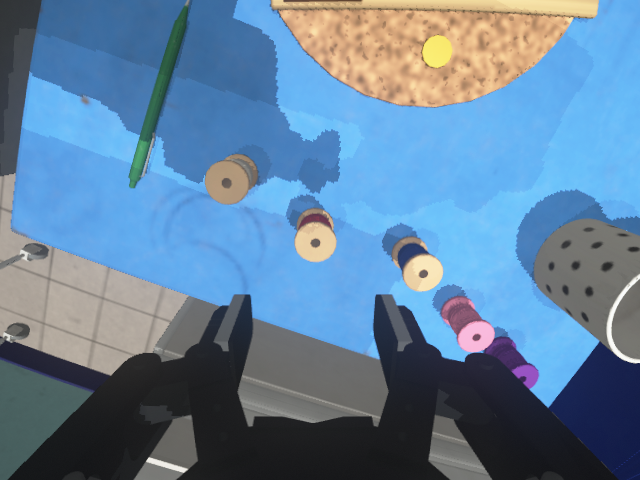

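```bash
python3 - <<'E'
from h import *
im=cv2.imread('pics/w1.png')[:,:,::-1].copy();H=hsv(im);C=cam('wrist')
m=cv2.inRange(H,(8,50,110),(22,200,255))
for b in blobs(m,200): print(b,onz(C,[b[0]],.042)[0].round(4))
for uv in((315.5,242.5),(423.5,273.5),(226.5,183)):print(onz(C,[uv],.042)[0].round(4))
E
```

```text
([428.8, 42.8], 23057, [271, 0, 328, 107]) [0.5267 0.171  0.042 ]
([228.6, 179.6], 1596, [205, 154, 52, 50]) [0.4394 0.0456 0.042 ]
([315.1, 237.8], 1398, [295, 209, 41, 52]) [0.5091 0.0284 0.042 ]
([422.4, 272.2], 1098, [403, 254, 40, 37]) [0.5929 0.0326 0.042 ]
[0.5106 0.0252 0.042 ]
[0.5942 0.032  0.042 ]
[0.4388 0.0428 0.042 ]
```

Call:
apply_moves([
  [1.5,-1,-25,0,0,0,0.35],
  [0,0,-30,0,0,0,0.35],
  [0,0,-30,0,0,0,0.35],
  [0,0,-20,0,0,0,0.35],
  [0,0,-11,0,0,0,0.35],
  [0,0,0,0,0,0,0.35],
  [0,0,0,0,0,0,0.8],
  [0,0,0,0,0,0,0.8],
  [0,0,0,0,0,0,0.8],
  [0,0,0,0,0,0,0.8],
  [0,0,0,0,0,0,0.8],
], grip_force=25)

```text
time: 3.32
ee_pos: [0.5101, 0.0257, 0.0355]
tcp_rot: [179.9, 0.0, 111.6]
wrist_force: [-1.5, 1.7, 6.7]
opening: 0.029
```

```bash
python3 - <<'E'
from h import *
o=get_obs();print(o['ee_pos'],o['opening'])
cv2.imwrite('pics/w2.png',camera('wrist')[:,:,::-1])
E
```

```text
[0.51005991 0.0257427  0.03547242] 0.029025967327130787
```

View pics/w2.png

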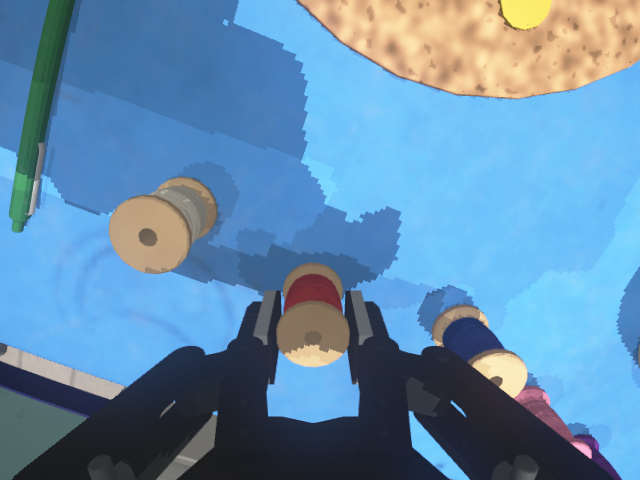

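```bash
python3 - <<'E'
from h import *
C=cam('wrist');T=pose()
for uv in((313.5,335),):
    P=onz(C,[uv],.042)[0];print(P, T[:3,:3].T@(P-T[:3,3]))
E
```

```text
[0.51054276 0.02583164 0.042     ] [-0.00010322  0.00049904 -0.00653795]
```

Call:
apply_moves([
  [0,0,10,0,0,0,0.8],
  [0,0,30,0,0,0,0.8],
  [0,0,40,0,0,0,0.8],
  [-10,30,15,0,0,0,0.8],
  [-16,40,0,0,0,0,0.8],
  [-16,40,0,0,0,0,0.8],
  [-16,40,0,0,0,0,0.8],
  [-16,40,0,0,0,0,0.8],
  [-14,40,0,0,0,0,0.8],
  [0,0,0,0,0,0,0.8],
  [0,0,0,0,0,0,0.8],
])

```text
time: 4.75
ee_pos: [0.4215, 0.2554, 0.1296]
tcp_rot: [180.0, 0.0, 111.6]
wrist_force: [-0.8, -0.2, 0.7]
opening: 0.0296
```

```bash
python3 - <<'E'
from h import *
o=get_obs();print(o['q'].round(1),o['ee_pos'],o['tcp_rot'],o['opening'],o['wrist_force'])
cv2.imwrite('pics/w3.png',camera('wrist')[:,:,::-1])
C=cam('wrist')
for P in ([.422,.256,.022],[.4435,.2003,.022],[.422,.256,.01]):print(proj(C,P).round(1))
E
```

```text
[ 31.2  -3.5 -11.6  81.9  -0.   99.6] [0.42146339 0.2554049  0.12962855] [1.79992050e+02 1.67713673e-02 1.11595394e+02] 0.02963232120381518 [-0.82589806 -0.22687791  0.66655146]
[[313.3 237.9]]
[[312.6 311.4]]
[[313.3 232.4]]
```

View pics/w3.png

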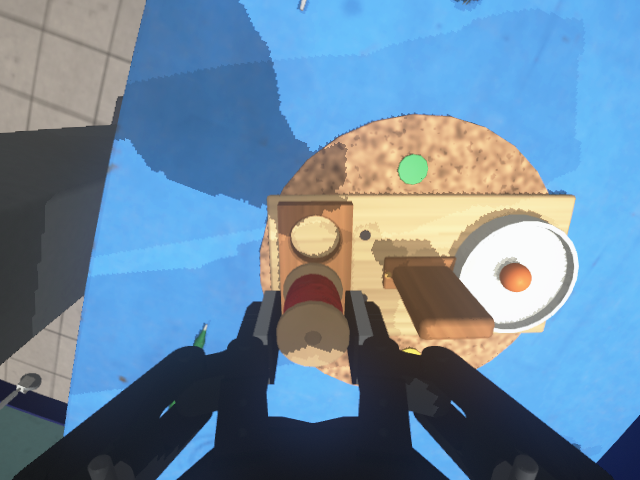

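```bash
python3 - <<'E'
from h import *
crop('pics/w3.png',260,180,160,110,5,'pics/w3c.png')
E
```

```text
(no output)
```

View pics/w3c.png

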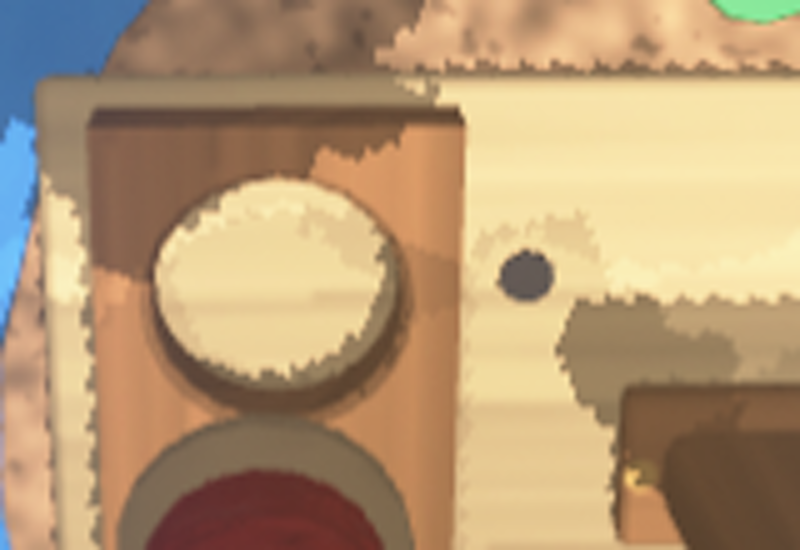

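```bash
python3 - <<'E'
from h import *
T=pose();C=cam('wrist')
P=onz(C,[(315.4,238.9)],.022)[0];print(P,T[:3,:3].T@(P-T[:3,3]))
print(proj(C,T[:3,3]+T[:3,:3]@[0,.0,-.006]))
# the direction of block edges
a=onz(C,[(278,290),(278,205)],.022);print(a)
E
```

```text
[0.42363394 0.25583494 0.022     ] [2.45814338e-05 2.15034964e-03 1.07542900e-01]
[[312.26342091 333.99611833]]
[[0.41267708 0.20785633 0.022     ]
 [0.39066073 0.269342   0.022     ]]
```

Call:
apply_moves([
  [1.6,0.4,-20,0,0,0,0.8],
  [0,0,-25,0,0,0,0.8],
  [0,0,-15,0,0,0,0.8],
  [0,0,-8,0,0,0,0.8],
  [0,0,-6,0,0,0,0.8],
  [0,0,-5,0,0,0,0.8],
  [0,0,-3.5,0,0,0,0.8],
  [0,0,0,0,0,0,0.8],
])

```text
time: 5.8
ee_pos: [0.4229, 0.256, 0.0467]
tcp_rot: [-180.0, 0.0, 111.6]
wrist_force: [-0.2, 0.4, -0.7]
opening: 0.0292
```

```bash
python3 - <<'E'
from h import *
o=get_obs();print(o['ee_pos'],o['wrist_force'],o['torque'])
cv2.imwrite('pics/w4.png',camera('wrist')[:,:,::-1])
E
```

```text
[0.42292555 0.25603142 0.04672495] [-0.23726424  0.44823141 -0.73161501] [ 0.01918881  0.01694636 -0.05241188]
```

View pics/w4.png

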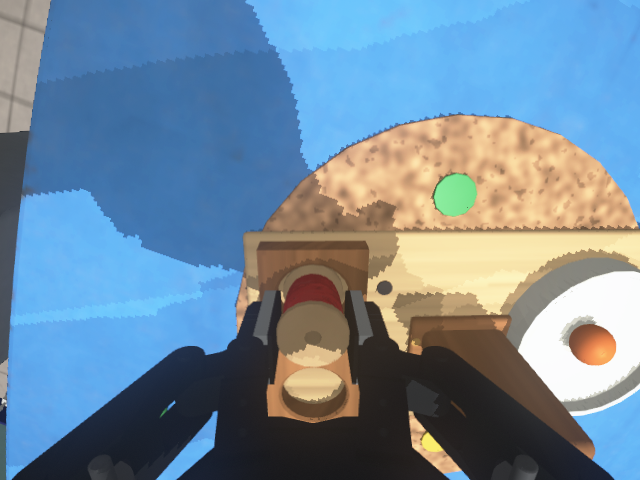

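Call:
apply_moves([
  [0,0,-1,0,0,0,0.8],
  [0,0,0,0,0,0,0.7],
  [0,0,0,0,0,0,0.55],
  [0,0,0,0,0,0,0.4],
  [0,0,0,0,0,0,0.35],
  [0,0,0,0,0,0,0.35],
  [0,0,10,0,0,0,0.35],
  [0,0,30,0,0,0,0.35],
  [0,0,40,0,0,0,0.35],
  [0,0,20,0,0,0,0.35],
  [0,0,0,0,0,0,0.35],
])

```text
time: 7.22
ee_pos: [0.4238, 0.2565, 0.1478]
tcp_rot: [179.8, -0.0, 111.6]
wrist_force: [-0.0, 0.5, -0.3]
opening: 0.0554
```

```bash
python3 - <<'E'
from h import *
o=get_obs();print(o['ee_pos'],o['wrist_force'],o['torque'])
cv2.imwrite('pics/w5.png',camera('wrist')[:,:,::-1])
cv2.imwrite('pics/side5.png',camera('side')[:,:,::-1])
crop('pics/side5.png',220,200,200,150,4,'pics/s5c.png')
E
```

```text
[0.42379222 0.25649247 0.14783607] [-0.04260044  0.45353486 -0.31014499] [ 0.02312082  0.00141805 -0.03772141]
```

View pics/w5.png

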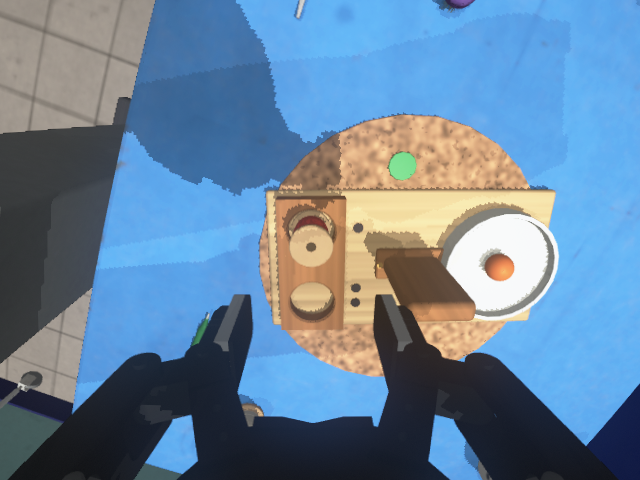

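View pics/s5c.png

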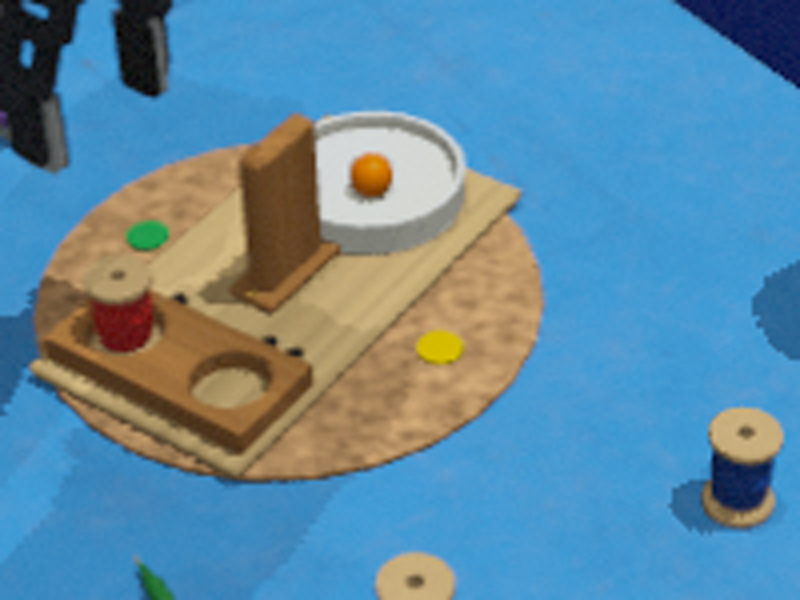

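Call:
apply_moves([
  [20,-25,0,0,0,0,0.35],
  [30,-41,0,0,0,0,0.35],
  [35,-47,0,0,0,0,0.35],
  [35,-47,0,0,0,0,0.35],
  [30,-41,-10,0,0,0,0.35],
  [19,-23,-25,0,0,0,0.35],
  [0,0,-20,0,0,0,0.35],
  [0,0,0,0,0,0,0.35],
])

```text
time: 8.32
ee_pos: [0.5904, 0.0315, 0.0877]
tcp_rot: [-179.7, -0.1, 111.5]
wrist_force: [-1.1, 1.2, 0.2]
opening: 0.0554
```

```bash
python3 - <<'E'
from h import *
T=pose();print(T[:3,3])
cv2.imwrite('pics/w6.png',camera('wrist')[:,:,::-1])
C=cam('wrist',T);print(proj(C,[.593,.0323,.042]))
E
```

```text
[0.59038238 0.0315378  0.08768057]
[[317.7601589  278.14177365]]
```

View pics/w6.png

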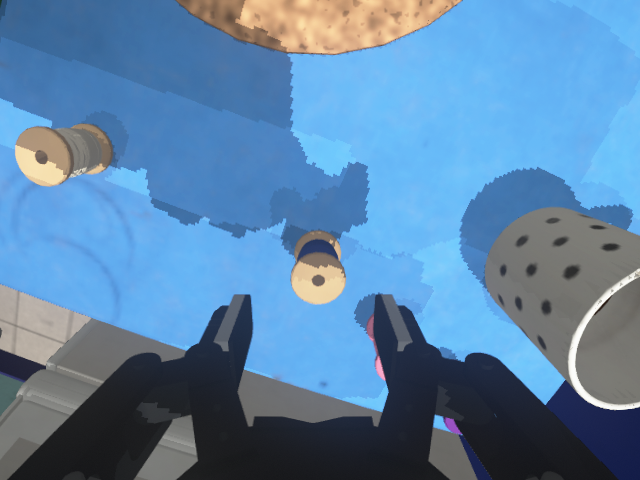

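```bash
python3 - <<'E'
from h import *
T=pose();C=cam('wrist',T);print(onz(C,[(318,278.5)],.042)[0])
c=onz(cam('top'),[(439.5,173.5)],.042)[0];print(c,T[:3,:3].T@(c-[.593,.0323,.042]))
E
```

```text
[0.59428882 0.03177929 0.042     ]
[ 0.66029548 -0.00341427  0.042     ] [-0.05794689  0.04946021 -0.0001918 ]
```

Call:
apply_moves([
  [1,-0.5,-20,0,0,0,0.35],
  [0,0,-20,0,0,0,0.35],
  [0,0,-12,0,0,0,0.35],
  [0,0,0,0,0,0,0.35],
])

```text
time: 8.88
ee_pos: [0.5924, 0.0317, 0.0378]
tcp_rot: [-179.9, -0.0, 111.6]
wrist_force: [0.5, 0.3, 0.5]
opening: 0.0555
```

```bash
python3 - <<'E'
from h import *
print(get_obs()['ee_pos'])
E
```

```text
[0.59236163 0.03170205 0.03781407]
```

Call:
apply_moves([
  [1,0.3,0,0,0,0,0.35],
  [0,0,0,0,0,0,0.8],
  [0,0,0,0,0,0,0.8],
  [0,0,0,0,0,0,0.8],
  [0,0,0,0,0,0,0.8],
  [0,0,0,0,0,0,0.8],
])

```text
time: 9.62
ee_pos: [0.5944, 0.0319, 0.0397]
tcp_rot: [179.9, 0.0, 111.6]
wrist_force: [-1.4, -0.4, 5.7]
opening: 0.0291
```

```bash
python3 - <<'E'
from h import *
T=pose();print(T[:3,3],get_obs()['opening'])
cv2.imwrite('pics/w7.png',camera('wrist')[:,:,::-1])
crop('pics/w7.png',220,240,200,150,4,'pics/w7c.png')
E
```

```text
[0.59444956 0.03186183 0.03966623] 0.029128076963500393
```

View pics/w7c.png

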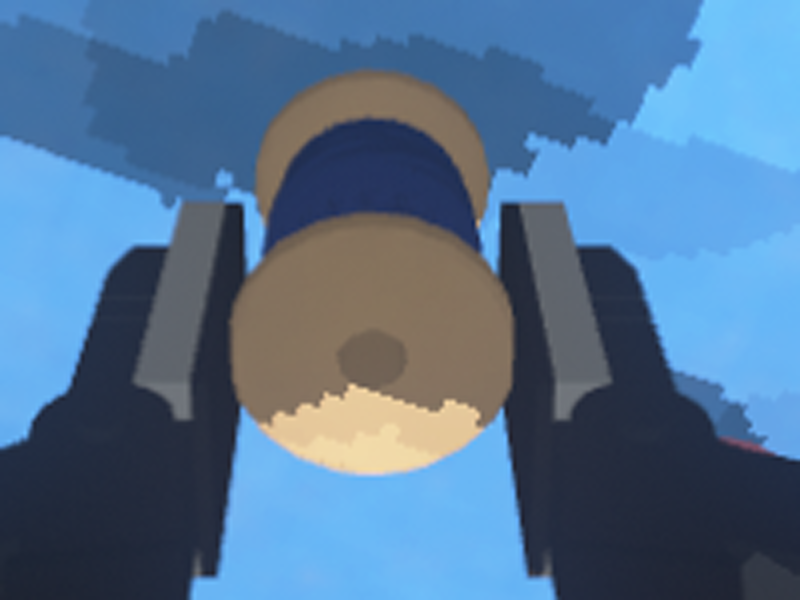

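```bash
python3 - <<'E'
from h import *
crop('pics/w5.png',260,180,160,160,3.7,'pics/w5c.png')
E
```

```text
(no output)
```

View pics/w5c.png

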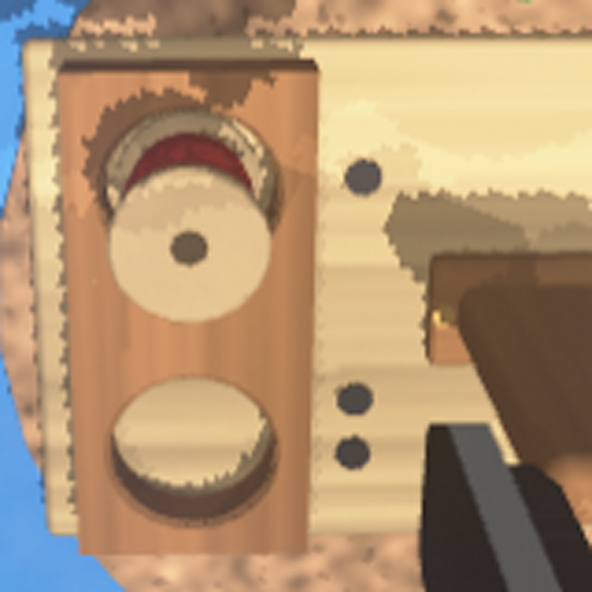

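Call:
apply_moves([
  [0,0,10,0,0,0,0.8],
  [0,0,30,0,0,0,0.8],
  [-10,10,40,0,0,0,0.8],
  [-22,26,15,0,0,0,0.8],
  [-33,38,5,0,0,0,0.8],
  [-33,38,0,0,0,0,0.8],
  [-29,34,0,0,0,0,0.8],
  [-22,23,0,0,0,0,0.8],
  [0,0,0,0,0,0,0.8],
  [0,0,0,0,0,0,0.8],
])

```text
time: 10.92
ee_pos: [0.4452, 0.2007, 0.1391]
tcp_rot: [180.0, 0.0, 111.6]
wrist_force: [0.3, -1.0, 0.6]
opening: 0.0293
```

```bash
python3 - <<'E'
from h import *
T=pose();o=get_obs();print(T[:3,3],o['wrist_force'],o['opening'])
cv2.imwrite('pics/w8.png',camera('wrist')[:,:,::-1])
E
```

```text
[0.44524491 0.20069625 0.13913965] [ 0.33119066 -1.01721869  0.56504072] 0.029295902044686115
```

View pics/w8.png

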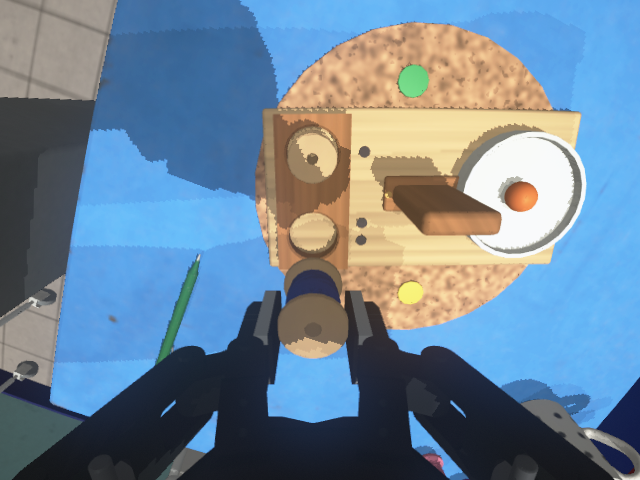

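```bash
python3 - <<'E'
from h import *
T=pose();C=cam('wrist')
P=onz(C,[(314,234.3)],.022)[0];print(P,T[:3,:3].T@(P-T[:3,3]))
crop('pics/w8.png',260,190,130,80,6,'pics/w8c.png')
E
```

```text
[0.44649742 0.20108111 0.022     ] [0.00020375 0.00119771 0.11700759]
```

View pics/w8c.png

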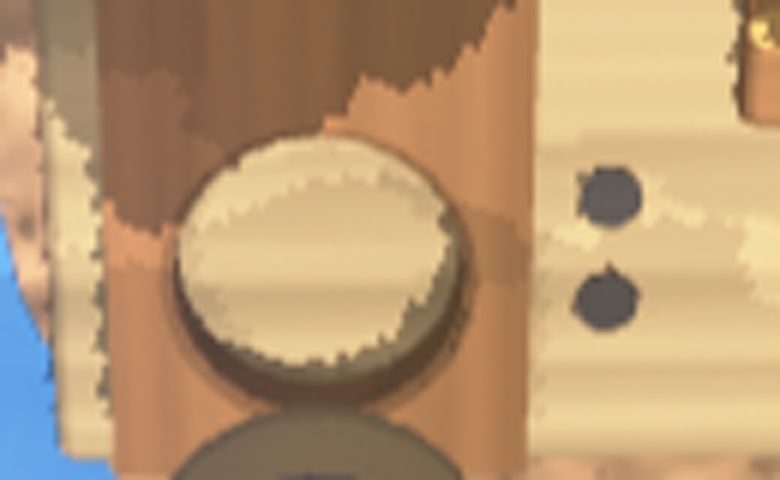

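Call:
apply_moves([
  [0.4,0.2,-20,0,0,0,0.8],
  [0,0,-28,0,0,0,0.8],
  [0,0,-15,0,0,0,0.8],
  [0,0,-8,0,0,0,0.8],
  [0,0,-6,0,0,0,0.8],
  [0,0,-6,0,0,0,0.8],
  [0,0,-4.5,0,0,0,0.8],
  [0,0,0,0,0,0,0.8],
  [0,0,0,0,0,0,0.8],
])

```text
time: 12.1
ee_pos: [0.4455, 0.2011, 0.0516]
tcp_rot: [180.0, -0.0, 111.6]
wrist_force: [-0.1, 0.7, 0.1]
opening: 0.0292
```

```bash
python3 - <<'E'
from h import *
o=get_obs();print(o['ee_pos'],o['wrist_force'],o['torque'])
cv2.imwrite('pics/w9.png',camera('wrist')[:,:,::-1])
E
```

```text
[0.44552819 0.20107666 0.05155833] [-0.06912847  0.6659145   0.07731171] [0.01264614 0.01618955 0.04575365]
```

View pics/w9.png

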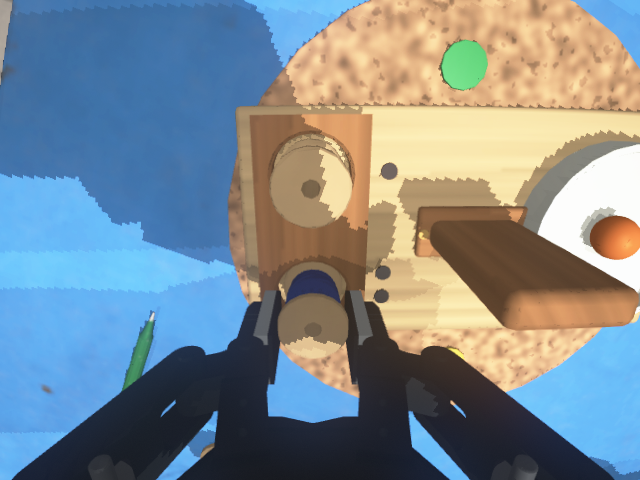

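Call:
apply_moves([
  [0,0,-1,0,0,0,0.8],
  [0,0,0,0,0,0,0.7],
  [0,0,0,0,0,0,0.55],
  [0,0,0,0,0,0,0.4],
  [0,0,0,0,0,0,0.35],
  [0,0,0,0,0,0,0.35],
  [0,0,10,0,0,0,0.35],
  [0,0,30,0,0,0,0.35],
  [0,0,40,0,0,0,0.35],
  [0,0,30,0,0,0,0.35],
  [0,0,0,0,0,0,0.35],
])

```text
time: 13.52
ee_pos: [0.4465, 0.2015, 0.1634]
tcp_rot: [179.7, -0.0, 111.6]
wrist_force: [-0.6, 0.2, -0.6]
opening: 0.0555
```

```bash
python3 - <<'E'
from h import *
T=pose();o=get_obs();print(T[:3,3],o['wrist_force'],o['q'])
cv2.imwrite('pics/w10.png',camera('wrist')[:,:,::-1])
cv2.imwrite('pics/side10.png',camera('side')[:,:,::-1])
cv2.imwrite('pics/top10.png',camera('top')[:,:,::-1])
np.save('T10.npy',T)
crop('pics/side10.png',220,200,200,150,4,'pics/s10c.png')
E
```

```text
[0.44649988 0.20151414 0.16339521] [-0.63602746  0.24679187 -0.60411597] [ 2.42902969e+01 -4.38501929e+00 -8.71576478e+00  8.53992677e+01
  5.33161906e-04  9.27193398e+01]
```

View pics/w10.png

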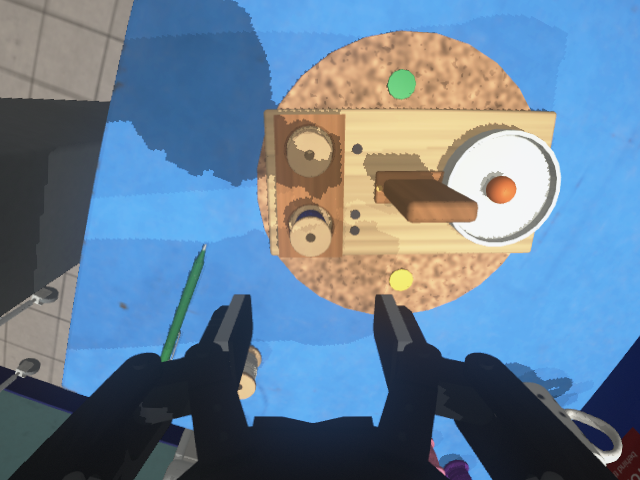

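View pics/s10c.png

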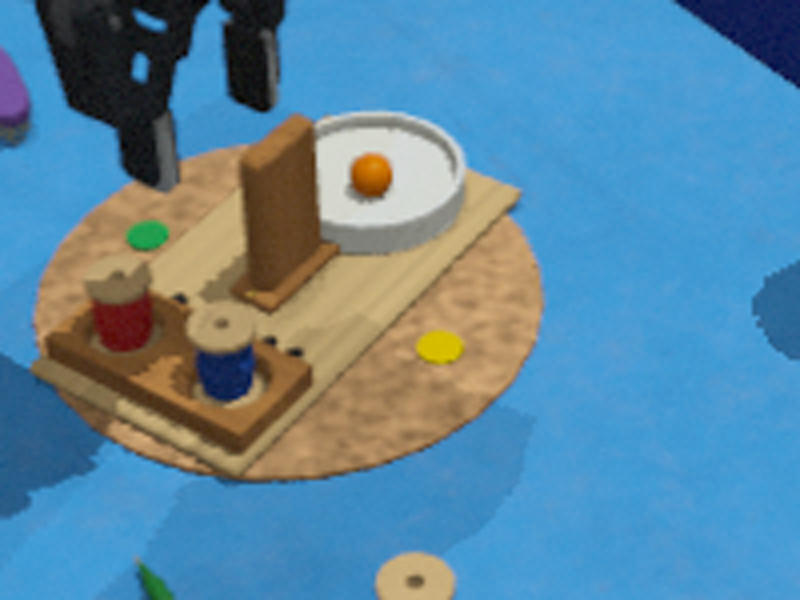

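```bash
python3 - <<'E'
from h import *
T=np.load('T10.npy');C=cam('wrist',T)
im=cv2.imread('pics/w10.png')[:,:,::-1].copy();H=hsv(im)
# top long edge: tray wood vs cork by saturation/brightness: find rows per column via gradient
gr=cv2.cvtColor(im,cv2.COLOR_RGB2GRAY).astype(float);gr=cv2.GaussianBlur(gr,(3,3),0)
pts=[]
for x in list(range(370,470,4)):
    col=gr[100:122,x];d=np.diff(col);i=d.argmax();pts.append((x,100+i+.5))
P=onz(C,pts,.010);
v,_=np.polyfit(P[:,0],P[:,1],1),0
print('edge yaw',np.degrees(np.arctan(v[0])),np.std([p[1] for p in pts]))
for z,n,uv in((.023,'bead',(501,189)),(.042+.01,'red',(309,154)),(.052,'blue',(311,237.5)),(.028,'dish',(502,187)),(.006,'green',(402,84)),(.006,'yel',(401,280))):
    print(n,onz(C,[uv],z)[0])
E
```

```text
edge yaw 21.80657725174359 0.448998886412873
bead [0.57421306 0.28397626 0.023     ]
red [0.42330106 0.2554593  0.052     ]
blue [0.44617422 0.20109865 0.052     ]
dish [0.57115095 0.28555053 0.028     ]
green [0.47102348 0.32570746 0.006     ]
yel [0.54257803 0.17784071 0.006     ]
```

Call:
apply_moves([
  [6,5,5,0,0,9,0.35],
  [7,6,5,0,0,9,0.35],
  [7,6,5,0,0,9,0.35],
  [7,6,0,0,0,9,0.35],
  [7,6,0,0,0,9,0.35],
  [7,6,0,0,0,9,0.35],
  [7,6,0,0,0,9,0.35],
  [7,6,0,0,0,9,0.35],
  [5,6,0,0,0,9,0.35],
  [3,4,0,0,0,9,0.35],
  [0,0,0,0,0,0,0.35],
  [0,0,0,0,0,0,0.35],
])

```text
time: 15.18
ee_pos: [0.508, 0.2578, 0.1746]
tcp_rot: [-180.0, -0.1, -158.6]
wrist_force: [-0.8, -0.1, -0.2]
opening: 0.0558
```

```bash
python3 - <<'E'
from h import *
T=pose();o=get_obs();print(T[:3,3],o['tcp_rot'],o['q'])
cv2.imwrite('pics/w11.png',camera('wrist')[:,:,::-1])
np.save('T11.npy',T)
E
```

```text
[0.50803898 0.25778221 0.17463094] [-1.79991416e+02 -6.74902132e-02 -1.58624221e+02] [ 2.69044875e+01  6.86649407e+00  3.97064737e+00  8.71721566e+01
 -2.04166820e-03  5.52870415e+00]
```

View pics/w11.png

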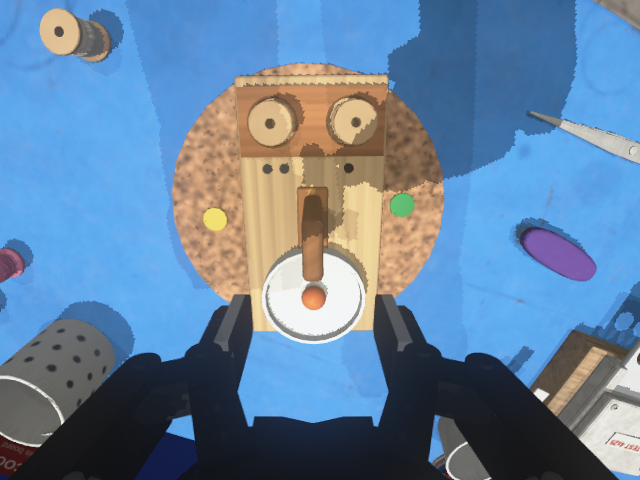

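```bash
python3 - <<'E'
from h import *
T=np.load('T11.npy');C=cam('wrist',T)
c=np.array([.509,.258]);d=np.array([np.cos(np.radians(21.7)),np.sin(np.radians(21.7))]);n=np.array([-d[1],d[0]])
for s in(-22,0,22):
  for t in(-7,7): print(s,t,proj(C,np.r_[c+d*s*.001+n*t*.001,.090]).round(1))
crop('pics/w11.png',270,170,100,150,4,'pics/w11c.png')
E
```

```text
-22 -7 [[302.1 220.8]]
-22 7 [[324.4 220.7]]
0 -7 [[302.6 253.3]]
0 7 [[324.2 253.2]]
22 -7 [[303.1 283.8]]
22 7 [[324.  283.7]]
```

View pics/w11c.png

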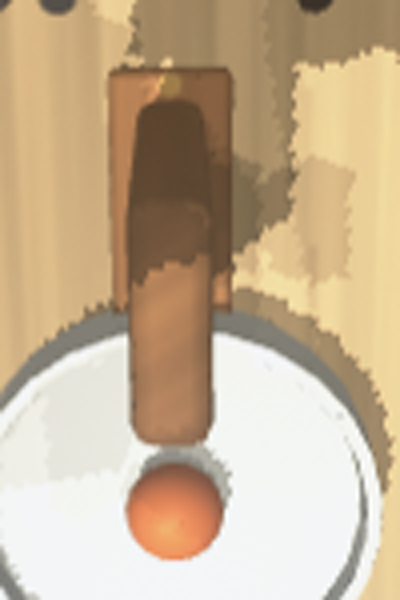

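Call:
apply_moves([
  [0.5,0,-15,0,0,0.3,0.35],
  [0,0,-25,0,0,0,0.35],
  [0,0,-25,0,0,0,0.35],
  [0,0,-20,0,0,0,0.35],
  [0,0,-12,0,0,0,0.35],
  [0,0,-6.5,0,0,0,0.4],
  [0,0,0,0,0,0,0.45],
  [0,0,0,0,0,0,0.5],
  [0,0,0,0,0,0,0.55],
  [0,0,0,0,0,0,0.6],
  [0,0,0,0,0,0,0.65],
  [0,0,0,0,0,0,0.7],
  [0,0,0,0,0,0,0.73],
  [0,0,0,0,0,0,0.75],
], grip_force=25)

```text
time: 16.98
ee_pos: [0.5089, 0.258, 0.0718]
tcp_rot: [180.0, -0.0, -158.1]
wrist_force: [0.2, 1.3, -0.4]
opening: 0.0212
```

```bash
python3 - <<'E'
from h import *
T=pose();o=get_obs();print(T[:3,3],o['tcp_rot'],o['wrist_force'],o['opening'])
cv2.imwrite('pics/w12.png',camera('wrist')[:,:,::-1])
E
```

```text
[0.50886522 0.25800534 0.07177445] [ 1.79999873e+02 -2.56908302e-03 -1.58129004e+02] [ 0.21734189  1.2738358  -0.3815081 ] 0.021203591358617466
```

View pics/w12.png

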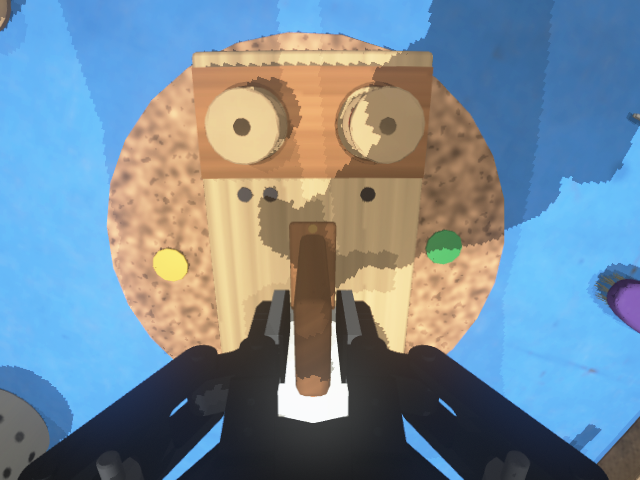

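Call:
apply_moves([
  [0,0,0,0,0,0,0.78],
  [0,0,0,0,0,0,0.81],
  [0,0,0,0,0,0,0.83],
  [0,0,0,0,0,0,0.86],
  [0,0,0,0,0,0,0.9],
  [0,0,0,0,0,0,0.95],
], grip_force=25)

```text
time: 17.77
ee_pos: [0.5089, 0.2579, 0.0718]
tcp_rot: [-180.0, 0.0, -158.1]
wrist_force: [0.2, -0.7, 1.2]
opening: 0.014
```

Call:
apply_moves([
  [0,0,0,0,0,0,1],
  [0,0,0,0,0,0,1],
  [0,0,0,0,0,0,1],
], grip_force=50)

```text
time: 18.15
ee_pos: [0.509, 0.258, 0.0719]
tcp_rot: [-180.0, 0.0, -158.1]
wrist_force: [0.3, -1.7, 2.5]
opening: 0.0132
```

Call:
apply_moves([
  [0,0,0,0,0,0,1],
  [0,0,0,0,0,0,1],
  [0,0,0,0,0,0,1],
], grip_force=80)

```text
time: 18.52
ee_pos: [0.5089, 0.258, 0.0719]
tcp_rot: [-180.0, 0.0, -158.1]
wrist_force: [-0.1, -2.1, 3.6]
opening: 0.013
```

```bash
python3 - <<'E'
from h import *
T=pose();o=get_obs();print(T[:3,3],o['tcp_rot'],o['wrist_force'],o['torque'],o['opening'])
cv2.imwrite('pics/side13.png',camera('side')[:,:,::-1])
crop('pics/side13.png',220,190,200,150,4,'pics/s13c.png')
E
```

```text
[0.50894563 0.25802884 0.07192242] [-1.79997697e+02  1.21368051e-02 -1.58130596e+02] [-0.10503516 -2.14227153  3.59717819] [-0.34985335  0.0183054  -0.01890908] 0.013004247877517413
```

View pics/s13c.png

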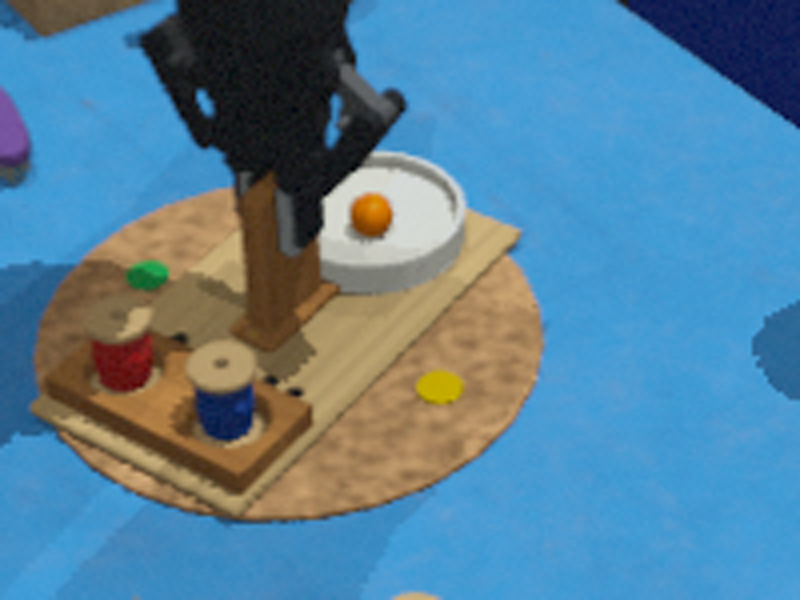

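Call:
apply_moves([
  [0,0,0.5,0,0,0,1],
  [0,0,1,0,0,0,1],
  [0,0,1.5,0,0,0,1],
  [0,0,2,0,0,0,1],
  [0,0,2,0,0,0,1],
  [0,0,2,0,0,0,1],
  [0,0,1.5,0,0,0,1],
  [0,0,1,0,0,0,1],
  [0,0,0.5,0,0,0,1],
  [0,0,0,0,0,0,1],
])

```text
time: 19.82
ee_pos: [0.5089, 0.258, 0.0838]
tcp_rot: [180.0, -0.0, -158.1]
wrist_force: [0.7, -0.1, -4.9]
opening: 0.0129
```

```bash
python3 - <<'E'
from h import *
T=pose();o=get_obs();print(T[:3,3],o['tcp_rot'],o['wrist_force'],o['torque'],o['opening'])
cv2.imwrite('pics/side14.png',camera('side')[:,:,::-1])
crop('pics/side14.png',220,190,200,150,4,'pics/s14c.png')
cv2.imwrite('pics/w14.png',camera('wrist')[:,:,::-1])
E
```

```text
[0.50887588 0.25801675 0.08375936] [ 1.79999576e+02 -7.71419466e-04 -1.58129432e+02] [ 0.68859011 -0.11632921 -4.89600119] [-0.01933779 -0.04955544 -0.01549868] 0.012883052724432518
```

View pics/s14c.png

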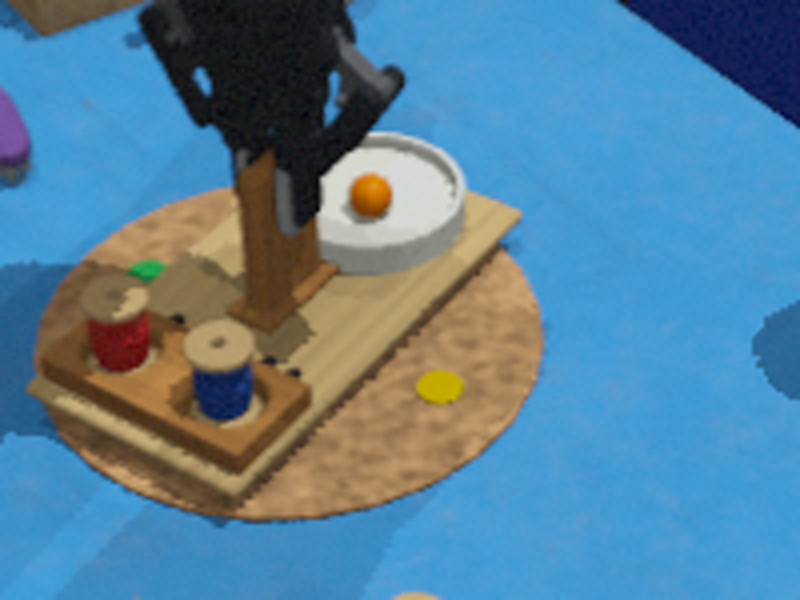

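View pics/w14.png

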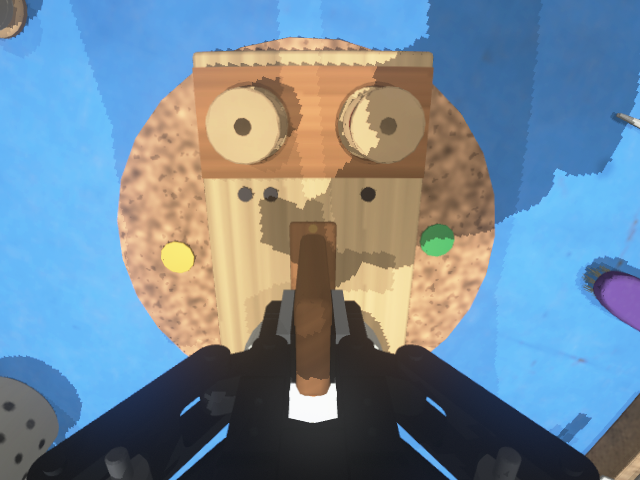

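Call:
apply_moves([
  [0,0,1,0,0,0,1],
  [0,0,2,0,0,0,1],
  [0,0,3,0,0,0,1],
  [0,0,4,0,0,0,1],
  [0,0,5,0,0,0,1],
  [0,0,6,0,0,0,1],
  [0,0,6,0,0,0,1],
  [0,0,6,0,0,0,1],
  [0,0,6,0,0,0,1],
  [0,0,6,0,0,0,1],
  [0,0,6,0,0,0,1],
  [0,0,6,0,0,0,1],
  [0,0,5,0,0,0,1],
  [0,0,4,0,0,0,1],
  [0,0,3,0,0,0,1],
  [0,0,2,0,0,0,1],
  [0,0,1,0,0,0,1],
  [0,0,0,0,0,0,1],
  [0,0,0,0,0,0,1],
  [0,0,0,0,0,0,1],
])

```text
time: 22.42
ee_pos: [0.5088, 0.258, 0.1557]
tcp_rot: [-180.0, -0.0, -158.1]
wrist_force: [-0.6, -0.3, -5.0]
opening: 0.013
```

```bash
python3 - <<'E'
from h import *
T=pose();o=get_obs();print(T[:3,3],o['tcp_rot'],o['wrist_force'],o['torque'],o['opening'])
cv2.imwrite('pics/side15.png',camera('side')[:,:,::-1])
cv2.imwrite('pics/top15.png',camera('top')[:,:,::-1])
crop('pics/side15.png',220,150,200,150,4,'pics/s15c.png')
g=np.array([.4705,.326]);y=np.array([.542,.1783]);v=g-y;print(np.degrees(np.arctan2(v[1],v[0])),(g+y)/2, g-v/np.linalg.norm(v)*.07)
E
```

```text
[0.50883621 0.25799706 0.15566874] [-1.79997670e+02 -1.07820749e-02 -1.58129345e+02] [-0.59071245 -0.2746946  -5.0401082 ] [ 0.00266673 -0.00580985  0.00137123] 0.013037581538152342
115.83113066666438 [0.50625 0.25215] [0.50100041 0.26299425]
```

View pics/s15c.png

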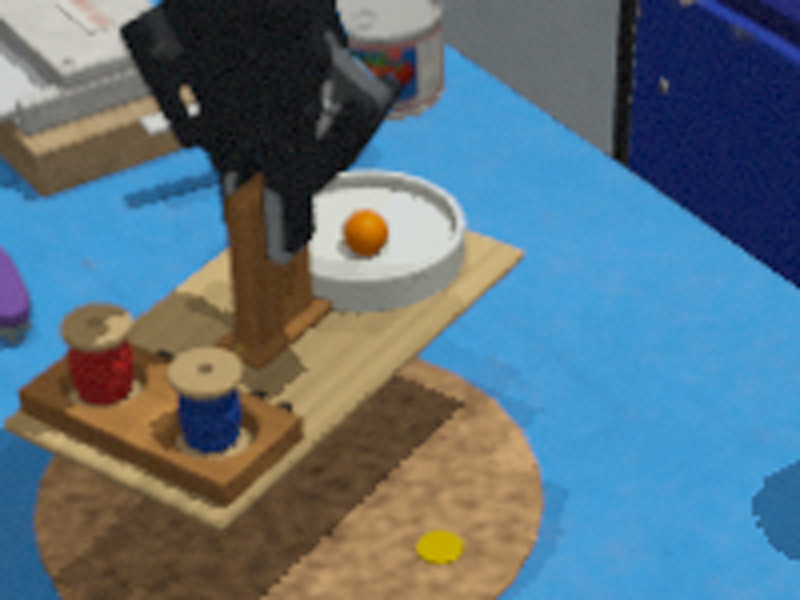

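Call:
apply_moves([
  [0,0,0,0,0,0.5,1],
  [0,0,0,0,0,1,1],
  [0,0,0,0,0,2,1],
  [-0.3,0.2,0,0,0,3,1],
  [-0.3,0.2,0,0,0,3,1],
  [-0.3,0.2,0,0,0,3,1],
  [-0.3,0.2,0,0,0,3,1],
  [-0.3,0.2,0,0,0,3,1],
  [-0.3,0.2,0,0,0,3,1],
  [-0.3,0.2,0,0,0,3,1],
  [-0.3,0.2,0,0,0,3,1],
  [-0.3,0.2,0,0,0,3,1],
  [-0.3,0.2,0,0,0,3,1],
  [-0.3,0.2,0,0,0,3,1],
  [-0.3,0.2,0,0,0,3,1],
  [-0.3,0.2,0,0,0,2,1],
  [0,0,0,0,0,1,1],
  [0,0,0,0,0,0.5,1],
  [0,0,0,0,0,0,1],
])

```text
time: 24.9
ee_pos: [0.505, 0.2606, 0.1558]
tcp_rot: [180.0, -0.0, -115.1]
wrist_force: [-1.1, 0.6, -4.4]
opening: 0.0132
```

```bash
python3 - <<'E'
from h import *
T=pose();o=get_obs();print(T[:3,3],o['tcp_rot'],o['q'].round(1),o['wrist_force'],o['torque'])
cv2.imwrite('pics/top16.png',camera('top')[:,:,::-1])
crop('pics/top16.png',220,160,200,150,4,'pics/t16c.png')
E
```

```text
[0.50499012 0.26060111 0.155763  ] [ 1.79999011e+02 -1.52756915e-04 -1.15138819e+02] [ 27.3   6.6   1.6  85.    0.  -37.6] [-1.06700422  0.57680399 -4.40850003] [-0.22174375  0.22186079 -0.0028257 ]
```

View pics/t16c.png

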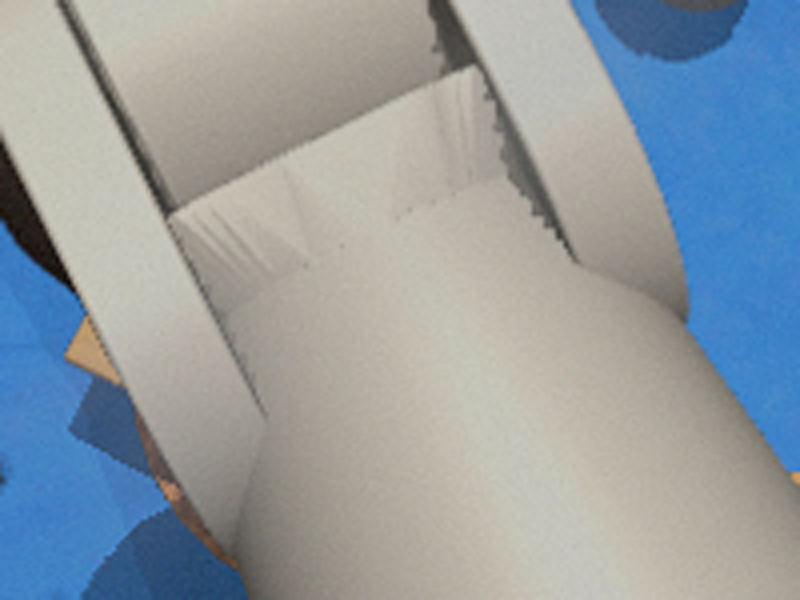

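```bash
python3 - <<'E'
from h import *
o=get_obs();print(o['torque'],o['tcp_rot'])
cv2.imwrite('pics/side16.png',camera('side')[:,:,::-1])
crop('pics/side16.png',200,140,220,160,3.6,'pics/s16c.png')
E
```

```text
[ 0.00664066 -0.02726653 -0.01895009] [-1.79999944e+02  6.92376501e-04 -1.15147284e+02]
```

View pics/s16c.png

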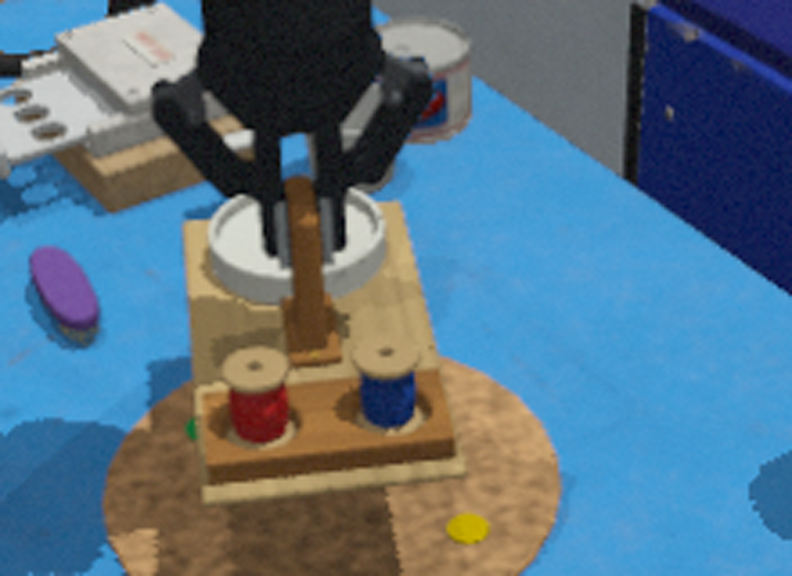

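Call:
apply_moves([
  [0,0,0,0,0,0.5,1],
  [0,0,0,0,0,1,1],
  [0,0,0,0,0,2,1],
  [-0.3,0.2,0,0,0,3.4,1],
  [-0.3,0.2,0,0,0,3.4,1],
  [-0.3,0.2,0,0,0,3.4,1],
  [-0.3,0.2,0,0,0,3.4,1],
  [-0.3,0.2,0,0,0,3.4,1],
  [-0.3,0.2,0,0,0,3.4,1],
  [-0.3,0.2,0,0,0,3.4,1],
  [-0.3,0.2,0,0,0,3.4,1],
  [-0.3,0.2,0,0,0,3.4,1],
  [-0.3,0.2,0,0,0,3.4,1],
  [-0.3,0.2,0,0,0,3.4,1],
  [-0.3,0.2,0,0,0,3.4,1],
  [-0.3,0.2,0,0,0,3.4,1],
  [0,0,0,0,0,2,1],
  [0,0,0,0,0,1,1],
  [0,0,0,0,0,0.5,1],
  [0,0,0,0,0,0,1],
])

```text
time: 27.5
ee_pos: [0.5011, 0.2632, 0.1558]
tcp_rot: [-180.0, 0.0, -63.9]
wrist_force: [0.8, 0.1, -4.1]
opening: 0.0131
```

Call:
apply_moves([
  [0,0,0,0,0,0,1],
  [0,0,0,0,0,0,1],
  [0,0,0,0,0,0,1],
  [0,0,0,0,0,0,1],
  [0,0,0,0,0,0,1],
  [0,0,0,0,0,0,1],
  [0,0,0,0,0,0,1],
  [0,0,0,0,0,0,1],
])

```text
time: 28.5
ee_pos: [0.5011, 0.2632, 0.1558]
tcp_rot: [-180.0, -0.0, -63.9]
wrist_force: [0.7, -1.2, -3.8]
opening: 0.013
```

```bash
python3 - <<'E'
from h import *
T=pose();o=get_obs();print(T[:3,3],o['tcp_rot'],o['qd'].round(2),o['wrist_force'],o['torque'],o['opening'])
cv2.imwrite('pics/side17.png',camera('side')[:,:,::-1])
crop('pics/side17.png',200,140,220,160,3.6,'pics/s17c.png')
cv2.imwrite('pics/top17.png',camera('top')[:,:,::-1])
cv2.imwrite('pics/w17.png',camera('wrist')[:,:,::-1])
E
```

```text
[0.50109961 0.26322066 0.15578165] [-1.79998237e+02 -1.37030087e-04 -6.39301983e+01] [-0.13 -0.04  0.07 -0.15  1.37 -0.12] [ 0.71080446 -1.15030167 -3.84160891] [0.13071308 0.02856435 0.01898656] 0.013015548179108377
```

View pics/s17c.png

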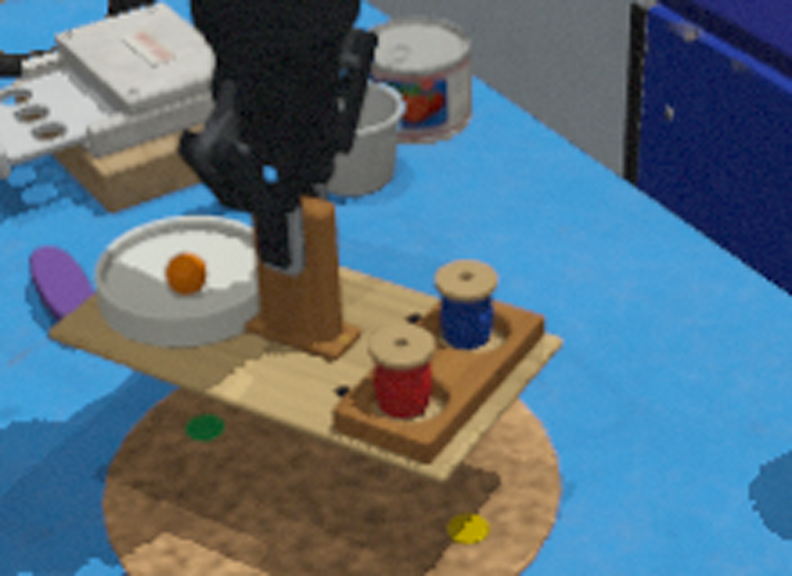

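View pics/w17.png

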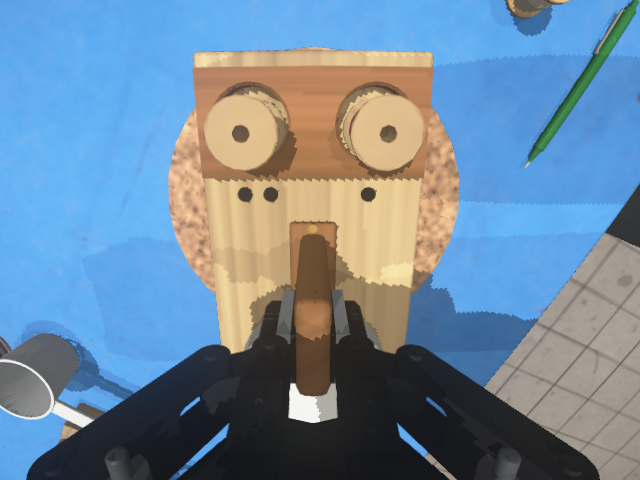

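View pics/top17.png

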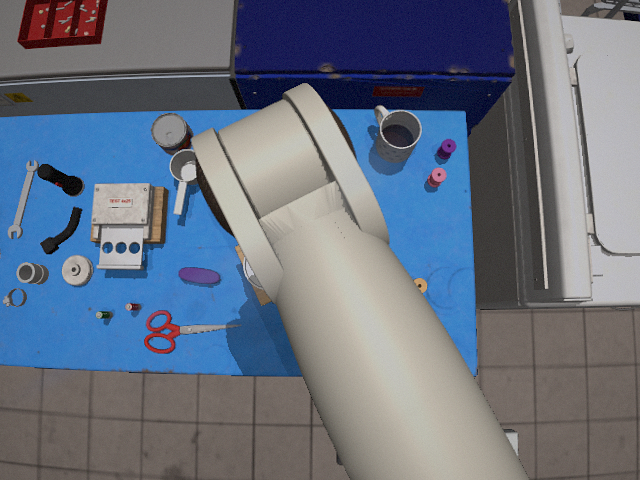

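```bash
python3 - <<'E'
from h import *
S=cam('side');a=np.radians(116)
d=np.array([.501+.07*np.cos(a),.263+.07*np.sin(a),.1067]);print(d,proj(S,d))
im=cv2.imread('pics/side17.png')[:,:,::-1].copy();m=cv2.inRange(hsv(im),(3,170,120),(14,255,255))
for b in blobs(m,40):print(b, onz(S,[b[0]],.1067)[0])
# residual check at start: bead vs dish in side10 (on mat)
im=cv2.imread('pics/side10.png')[:,:,::-1].copy();m=cv2.inRange(hsv(im),(3,170,120),(14,255,255))
for b in blobs(m,40):print(b, onz(S,[b[0]],.0227)[0])
a=np.radians(21.8);print([.509+.07*np.cos(a),.258+.07*np.sin(a)])
print(np.hypot(d[0]-.4705,d[1]-.326))
E
```

```text
[0.47031402 0.32591558 0.1067    ] [[251.48307268 215.76362912]]
([158.2, 225.7], 129, [145, 215, 28, 20]) [0.31697024 0.39689279 0.1067    ]
([155.9, 227.0], 108, [139, 220, 30, 15]) [0.33603939 0.51985399 0.0227    ]
[np.float64(0.573994007881664), np.float64(0.28399574848851644)]
0.00020424214057473145
```

```bash
python3 - <<'E'
from h import *
job_done()
print(get_obs()['time'])
E
```

```text
the job is handed in; nothing more can be done
the job is handed in; nothing more can be done
```

I set out the tray and handed the job in at about 28.7 s of the 72 s. The robot is holding the tray by its handle, in the air and at rest; no verdict was reported.

- **Spools:** I stood the red spool in the one-dot pocket first, then the blue spool in the two-dot pocket. The last side and wrist views show both upright in their pockets.
- **Lift and turn:** I gripped the handle at 80 N, lifted the tray level, and turned it about 94° in two smooth halves.
- **Tray position:** The tool was exactly vertical at the end, and the tray had not visibly shifted in the grip since the lift. Its underside is about 88 mm above the table. Its length is within about 1° of the marker line, and the computed dish position is within about 1 mm of the green marker.
- **Bead:** I read the bead by eye at (251.6, 215.8) in the last side picture; the dish's middle projects to (251.5, 215.8). It stayed in the middle in every picture where it could be seen.

Two last checks fell short:

- My colour mask for the bead in the side view found only the red scissors, so the bead check rests on that reading by eye.
- The top camera was blocked by the arm at the end. The white spool and pen were only partly in view in the last pictures. They and the brush looked undisturbed, but I did not measure them again.

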